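Strip the shaft-end stack for greasing

ROBOT

A 6-joint arm with a two-finger parallel gripper is mounted at the origin on the work surface; the furniture and walls round the work are solid. World frame = base frame: x ahead of the robot, y to its left, z up, the work surface at z = 0. Lengths are in m, angles in rad, forces in N, time in s.
With the tool pointing down it reaches from about 0.2 to 0.875 m from the base axis. Payload 3.4 kg.
Tool frame: the origin (TCP) lies between the finger pads; the fingertips stand 25 mm ahead of it and the grasp point (between the pads) lies 6 mm ahead of it (r.nose_length is the z of the fingertips in the tool frame, in m); z points along the fingers, x is the direction in which the jaws open and shut, and the axes are right-handed (so a half turn about z gives the same grasp; the last joint's range is limited). The gripper opens to 94 mm and grips with 3 to 60 N. Pads are 16 mm wide; open, the fingers measure 119 mm over their backs; the gripper's body (75 mm by 177 mm) begins 78 mm behind the grasp point.
Start: joints at [-1.371, 0.276, 1.505, -0, 1.361, -0.121], TCP at [0.181, -0.546, 0.23] pointing down, gripper open.
Joint ranges: [-2.89, 2.89], [-0.75, 2.08], [0.22, 2.7], [-1.18, 4.32], [0.11, 2.71], [-2.7, 2.7]. Speed limits (rad/s): [2.57, 2.57, 3.14, 3.14, 3.14, 3.14].

INTERFACE

Orientations are given as a unit quaternion [w, x, y, z].
In Python, from plant import r, gripper_to, inverse_kinematics, vision, models, telemetry gives the robot as it stands. Calls block until the motion is done:
- r.move_to(position, orientation): joint-space move of the TCP to a pose.
- r.move_l(position, rot=None, vel=0.15, guard=None): straight line of the TCP; rot=None keeps the orientation; vel is the mean speed in m/s. With guard (N) it stops when the force on the tool has changed by that much, and returns True; else False.
- r.movej(angles): joint-space move.
- gripper_to(opening, f_grip=None): finger opening in m; f_grip is the grip in N (None keeps the last); returns when the fingers have stopped.
- r.hold(seconds).
- inverse_kinematics(position, orientation): joint angles nearest the present ones, or None.
- vision.snapshot(name): name is "side" or "top"; returns the picture (420x560x3 uint8, red, green, blue); there is no depth.
- vision.get_calibration(name): a dict with "fx", "fy", "cx", "cy" (pixels), "position" and "orientation" of the camera in the world. Camera axes: x right, y down, z forward; pixel columns grow to the right and rows downward; lengths in m; the calibration is good to about 2 mm. A picture is of the moment at which its call begins. get_calibration takes no time and is no camera call.
A pose or a line that the arm cannot do raises r.PlanningError and nothing moves.
- r.sign_off(): hands the job in, once; it reports no verdict.
Trained networks look in the newest picture that a camera, given by its name, has taken for a name from the list of things; names that differ only in an ending like _2 or _b are one class to them, and where a whole thing is asked for, a point or a joint stands for the part that bears it (a point fixed in the world has none). Each returns a list of dicts, best first, with "score" (0 to 1); they miss things now and then, are a little off and sometimes report something else, mostly with a low value. They report only what shows in the picture. A call takes as long as a camera call. They do not tell look-alikes from the thing itself.
- models.boxes_of(thing, camera): "at" ([x, y, z] in m, in world coordinates, good to about 4 mm: the middle of the surface that is visible of it).
- models.regions_of(thing, camera): "pixels" (420x560 bool, what is visible of it).
- models.mark_of(thing, camera): "at" ([x, y, z] in m, in world coordinates, good to about 4 mm: a listed point, or the origin of a listed thing).
Readings, each from a call of its own:
- telemetry.current_t(): time.
- telemetry.current_joints(): joint angles.
- telemetry.current_dq(): joint speeds.
- telemetry.current_joint_efforts(): joint torques, N m.
- telemetry.current_ee_pos(): TCP position.
- telemetry.current_tool_rot(): TCP orientation.
- telemetry.current_wrist_force(): force on the tool from outside, world axes, zero at the start.
- telemetry.current_torque(): the same for the moment, N m.
- telemetry.current_opening(): finger opening in m.
Only numpy, scipy, OpenCV 4.12 (cv2) and the standard library are available. Lean on these libraries where they do the work, as an engineer would, in place of code of your own. Each camera call takes 0.05 s, during which the arm holds its last target.

TASK

The shaft end on the stripping block is being overhauled: strip its stack from the top down and set every part at its own station, let go and at rest. Lay the hexagon nut flat in the steel parts bowl, stand the spacer sleeve over the pin of the length gauge, seat the ball bearing over the cone of the greaser and, last, lay the oval flange over the spigot of the bolting plate with its bolt holes over the two tapped bosses, each fully down. Leave the grease tin and the wooden block where they are.

Things in the scene. Friction and masses are not known exactly. Their poses are not given: they have to be found in the camera images.
- nut: Plain steel hexagon nut, 24 mm across flats, 12 mm high, bore 13 mm, top of the stack, underside 72 mm over the bench at the start. Already run off its thread: it lies loose round the 10 mm thread of the fixed upright shaft, whose top is 82 mm over the bench, and lifts straight off. Origin: centre of its underside; z up; x square to one pair of flats (they repeat every 60 degrees).
- sleeve: Plain aluminium spacer sleeve, outer diameter 32 mm, bore 20 mm, 16 mm high, second in the stack under the nut (underside 56 mm over the bench at the start), loose on the fixed 16 mm shaft. Origin: centre of its underside, z up along its axis.
- bearing: Open steel ball bearing, balls and brass cage in sight, outer diameter 47 mm, bore 19 mm, 14 mm high, third in the stack under the sleeve (underside 42 mm over the bench at the start), loose on the fixed 16 mm shaft. Origin: centre of its underside, z up along its axis.
- flange: Dark oval two-bolt flange, bottom of the stack: hub 56 mm in diameter, 12 mm high, bore 26 mm; ears 9 mm thick with 10 mm holes at x = +-32 mm; 86 mm along x, 56 mm along y. Origin: centre of its underside, z up. Starts 30 mm over the bench round a 23 mm shaft step 10 mm high, on the 40 mm boss of the stripping block (fixed grey foot 100 x 84 x 14 mm); the fixed shaft above it tops out at 82 mm.
- parts_bowl: Shallow round steel parts bowl, fixed, about 130 mm in diameter, flared rim 13 mm high; its flat floor, about 108 mm across, is 5 mm over the bench. Place of the nut. Origin: centre, at bench level, z up.
- length_gauge: Length gauge, fixed: steel base 56 mm wide, 12 mm thick, x = -33 to +65 mm; an upright dark 10 mm pin, straight to 28 mm and tapering to its tip 37 mm over the bench; a comparing block 22 x 36 x 16 mm on the base, centred 52 mm along +x from the pin. Place of the sleeve: over the pin, down on the base, 12 mm over the bench. Origin: on the pin's axis, at bench level, z up.
- bearing_greaser: Bearing greaser, fixed: round aluminium pan 110 mm in diameter with a 10 mm rim, in its middle a 30 mm round plinth with its top 16 mm over the bench, and on that a black 14 mm cone tapering to its tip 36 mm over the bench; small brass nipple on its -x side. Place of the bearing: bore over the cone, down on the plinth. Origin: centre, at bench level, z up.
- bolting_plate: Bolting plate, fixed, grey, 120 x 72 x 14 mm, with two 22 mm round steel bosses with tapped holes at x = +-32 mm, tops 22 mm over the bench, and between them a 14 mm spigot, straight to 34 mm, tip at 42 mm. Place of the flange: bore over the spigot, bolt holes over the tapped holes (either way round), resting on the bosses. Origin: centre, at bench level; x along the line of bosses, z up.
- grease_tin: Green round grease tin, 70 mm in diameter, 44 mm high, standing loose on the bench; to be left alone. Origin: centre of its underside.
- wood_block: Loose wooden block, 65 x 110 x 42 mm, lying on the bench; to be left alone. Origin: centre of its underside.
Not all that is in view belongs to the job. Leave any blue, purple or turquoise look-alike of the bearing alone.

How it is judged:
On the way, in this order (a step that is already met when the one before it is completed fails the run):
1. the nut lies flat in the parts bowl, let go (horizontal distance between nut and parts_bowl below 0.04 m and z of nut in the frame of parts_bowl between 0.001 and 0.009 m and angle between nut's own z axis and vertical below 0.12 rad and contact force between nut and the fingers below 0.05 N), for 0.2 s.
2. the sleeve stands over the pin of the length gauge, down on its base, let go (horizontal distance between sleeve and length_gauge below 0.009 m and z of sleeve in the frame of length_gauge between 0.008 and 0.016 m and angle between sleeve's own z axis and vertical below 0.12 rad and contact force between sleeve and the fingers below 0.05 N), for 0.2 s.
3. the bearing is seated over the cone of the greaser, down on the plinth, let go (horizontal distance between bearing and bearing_greaser below 0.007 m and z of bearing in the frame of bearing_greaser between 0.012 and 0.02 m and angle between bearing's own z axis and vertical below 0.12 rad and contact force between bearing and the fingers below 0.05 N), for 0.2 s.
4. the flange lies on the bolting plate with both ears on the bosses, let go (horizontal distance between flange and bolting_plate below 0.01 m and z of flange in the frame of bolting_plate between 0.018 and 0.026 m and angle between flange's own z axis and vertical below 0.12 rad and contact force between flange and the fingers below 0.05 N and angle between the x axis of flange and the x axis of bolting_plate, either way round below 0.21 rad), for 0.2 s.
At the end, for the whole second after the job is handed in: All four parts released, at rest, level and down on their seats (4 mm): nut in the bowl within 40 mm of its middle, sleeve within 9 mm of the pin axis, bearing within 7 mm of the cone axis, flange within 10 mm of the spigot axis and its holes within 12 degrees of the line of bosses (all of step 1 and all of step 2 and all of step 3 and all of step 4 and linear speed of each of nut, sleeve, bearing, flange below 0.02 m/s and angular speed of each of nut, sleeve, bearing, flange below 0.2 rad/s); the robot touches nothing.
It fails at once if the grease tin is pushed from its spot (more than 20 mm) (distance of grease_tin from where it was at the start of the episode above 0.02 m).
It fails at once if the wooden block is pushed from its spot (more than 20 mm) (distance of wood_block from where it was at the start of the episode above 0.02 m).
It also fails if it takes over 99 s, if anything falls off the work surface, if the arm or the gripper's body presses on something with over 40 N, if the wrist force passes 120 N, or if a joint passes its speed limit or range.

## Working session

There is one attempt and no reset: what is moved stays moved. The work goes in short steps, each a Python script; the robot and the scene stay as the last script left them, time stands still between calls to the robot, and variables do not carry over. Pictures are saved under pics/ and viewed, and the job is handed in when it is done.

```bash
ls; mkdir -p pics; python3 - <<'E'
from plant import r, gripper_to, inverse_kinematics, vision, models, telemetry
import cv2
for n in ("side","top"):
    im=vision.snapshot(n); cv2.imwrite(f"pics/{n}0.png",im[:,:,::-1]); print(n,vision.get_calibration(n))
    for t in ["nut","sleeve","bearing","flange","parts_bowl","length_gauge","bearing_greaser","bolting_plate","grease_tin","wood_block"]:
        print(t,[([round(float(v),3) for v in d["at"]],round(float(d["score"]),2)) for d in models.mark_of(t,n)][:4])
print(telemetry.current_t(), r.nose_length, telemetry.current_tool_rot())
E
```

```text
pics
side {'fx': 441.1981806134344, 'fy': 441.1981806134344, 'cx': 280.94577728007255, 'cy': 207.8617616497954, 'position': array([ 0.41595536, -0.64812162,  0.74954739]), 'orientation': array([-0.41906676,  0.90061658, -0.10843947,  0.03890628])}
nut [([0.464, 0.046, 0.075], 0.59)]
sleeve [([0.459, 0.043, 0.053], 0.5)]
bearing [([0.433, 0.151, -0.002], 0.8), ([0.587, -0.081, -0.001], 0.77), ([0.463, 0.044, 0.04], 0.72), ([0.571, 0.078, 0.002], 0.52)]
flange [([0.466, 0.047, 0.027], 0.51)]
parts_bowl [([0.615, 0.228, 0.002], 0.58)]
length_gauge [([0.645, 0.003, -0.001], 0.63)]
bearing_greaser [([0.456, -0.148, 0.003], 0.57)]
bolting_plate [([0.438, 0.28, -0.005], 0.96)]
grease_tin [([0.75, 0.113, -0.003], 0.67)]
wood_block [([0.439, 0.433, -0.001], 0.76)]
top {'fx': 538.5228685924332, 'fy': 538.5228685924332, 'cx': 280.3272859856642, 'cy': 204.5355097924191, 'position': array([0.28585792, 0.11645241, 1.4467146 ]), 'orientation': array([ 0.07478819, -0.67652777,  0.72838808, -0.07853478])}
nut [([0.467, 0.042, 0.069], 0.57), ([0.749, 0.111, -0.002], 0.3)]
sleeve [([0.464, 0.045, 0.054], 0.56)]
bearing [([0.576, 0.078, 0.0], 0.73), ([0.431, 0.148, -0.002], 0.66), ([0.589, -0.084, 0.004], 0.66), ([0.455, -0.144, 0.004], 0.29)]
flange [([0.464, 0.039, 0.033], 0.77)]
parts_bowl [([0.617, 0.225, -0.001], 0.56), ([0.463, 0.044, 0.051], 0.56), ([0.467, 0.045, 0.043], 0.51), ([0.455, -0.142, 0.004], 0.17)]
length_gauge [([0.647, -0.001, 0.0], 0.72), ([0.75, 0.107, -0.001], 0.2)]
bearing_greaser [([0.457, -0.144, 0.005], 0.59)]
bolting_plate [([0.437, 0.28, 0.001], 0.78)]
grease_tin [([0.748, 0.109, -0.001], 0.92)]
wood_block [([0.439, 0.437, 0.006], 0.95)]
1.1 0.025 [ 2.80980881e-05  8.10958942e-01 -5.85103061e-01  3.60942064e-05]
```

View pics/side0.png

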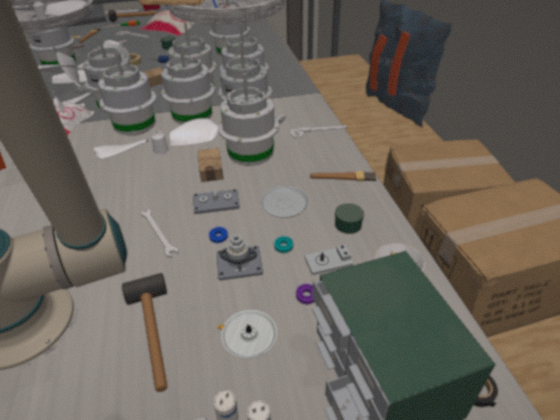

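View pics/top0.png

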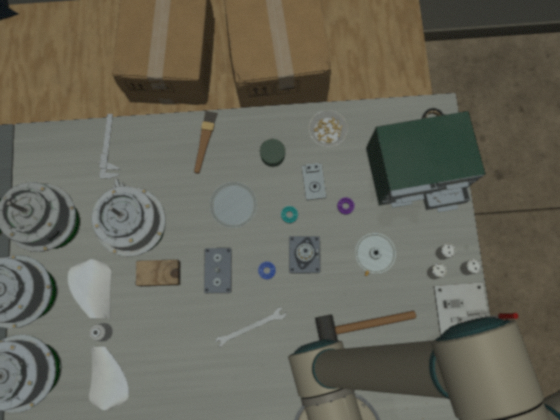

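Candidates for the bearing: the blue ring at side (218,234), the turquoise one at (284,244), the purple one at (306,293), and the one in the stack at (238,245), which is steel. I choose the stack. For the other stations there is only one of each. Next come close crops.

```bash
cat > h.py <<'E'
import numpy as np, cv2
from scipy.spatial.transform import Rotation as R
from plant import r, gripper_to, inverse_kinematics, vision, models, telemetry
def cam(n):
    c=vision.get_calibration(n); q=c["orientation"]; return c,R.from_quat([q[1],q[2],q[3],q[0]]).as_matrix()
def proj(n,p):
    c,M=cam(n); v=(np.atleast_2d(p)-c["position"])@M
    return np.c_[c["fx"]*v[:,0]/v[:,2]+c["cx"],c["fy"]*v[:,1]/v[:,2]+c["cy"]]
def ray(n,uv,z):
    c,M=cam(n); uv=np.atleast_2d(uv)
    d=np.c_[(uv[:,0]-c["cx"])/c["fx"],(uv[:,1]-c["cy"])/c["fy"],np.ones(len(uv))]@M.T
    return c["position"]+d*((z-c["position"][2])/d[:,2])[:,None]
def crop(im,x,y,w,h,k,out):
    cv2.imwrite(out,cv2.resize(im[y:y+h,x:x+w],None,fx=k,fy=k,interpolation=cv2.INTER_CUBIC)[:,:,::-1])
E
python3 - <<'E'
from h import *
s=cv2.imread("pics/side0.png")[:,:,::-1]; t=cv2.imread("pics/top0.png")[:,:,::-1]
crop(s,185,175,190,190,4 if 0 else 3,"pics/s1.png") 
crop(t,190,150,220,160,3.6,"pics/t1.png")
crop(s,205,225,70,60,10,"pics/s2.png")
crop(t,280,225,50,55,10,"pics/t2.png")
for n in("side","top"):
  for th in["flange","bolting_plate","length_gauge","nut"]:
    for d in models.regions_of(th,n)[:1]:
      y,x=np.nonzero(d["pixels"]); z={"flange":.04,"bolting_plate":.014,"length_gauge":.012,"nut":.08}[th]
      P=ray(n,np.c_[x,y],z)[:,:2]; (c,wh,a)=cv2.minAreaRect(P.astype(np.float32)*1000)
      w,V=np.linalg.eigh(np.cov(P.T)); print(n,th,len(x),np.round(c),np.round(wh),round(a,1),P.mean(0).round(4),np.degrees(np.arctan2(V[1,1],V[0,1])).round(1), np.sqrt(w).round(4))
E
```

```text
side flange 273 [462.  38.] [46. 84.] 75.6 [0.4617 0.0357] 165.2 [0.0123 0.0264]
side bolting_plate 899 [440. 276.] [ 90. 117.] 85.4 [0.4392 0.2744] 178.1 [0.0246 0.0334]
side length_gauge 973 [665.   3.] [109.  67.] 6.1 [0.6623 0.0017] -169.6 [0.0186 0.0304]
side nut 134 [464.  46.] [38. 26.] 81.9 [0.463 0.045] 81.0 [0.0071 0.0102]
top flange 120 [463.  46.] [36. 79.] 75.7 [0.4553 0.0477] 161.7 [0.0091 0.0291]
top bolting_plate 1243 [438. 276.] [ 72. 120.] 86.9 [0.4365 0.2758] 176.6 [0.021  0.0345]
top length_gauge 745 [661.   2.] [104.  59.] 0.3 [0.6595 0.0023] -180.0 [0.0165 0.0291]
top nut 66 [461.  44.] [22. 22.] 40.4 [0.4616 0.044 ] 162.7 [0.006  0.0065]
```

```bash
python3 - <<'E'
import cv2,numpy as np
a=cv2.imread("pics/s2.png");b=cv2.imread("pics/t2.png");h=550
cv2.imwrite("pics/c2.png",cv2.resize(np.hstack([a[:550],b[:550,:500]]),(800,367)))
E
```

```text
(no output)
```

View pics/c2.png

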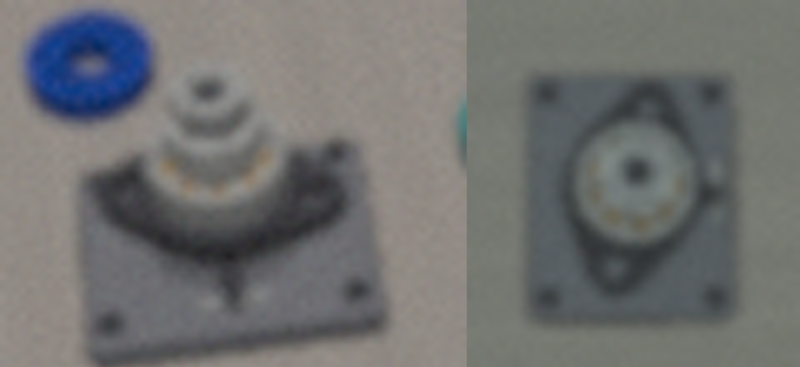

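View pics/s1.png

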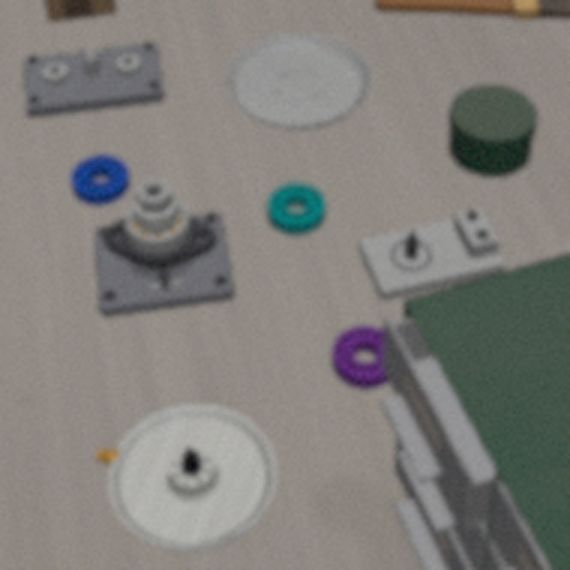

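View pics/t1.png

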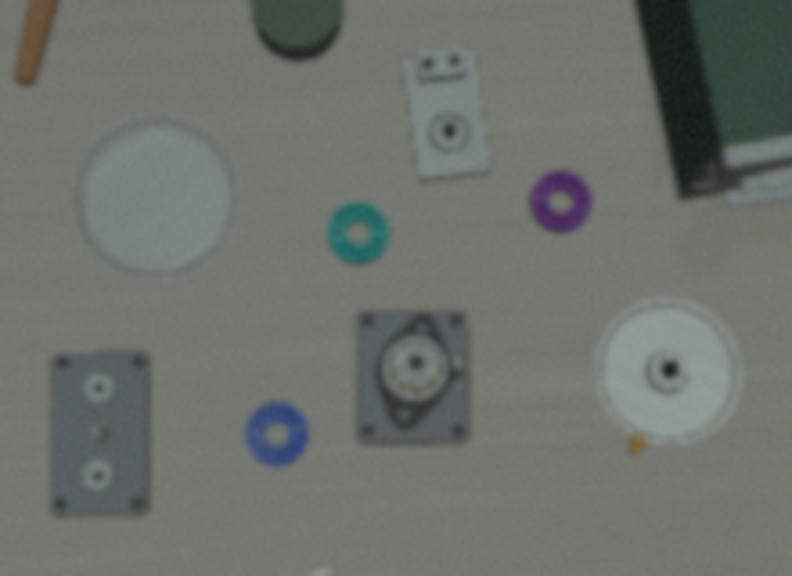

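The crops show that the stack's bearing is steel with brass cage dots, and the flange ears are seen clearly. The blue, turquoise and purple rings are decoys. Next I compute positions from the pixels.

```bash
python3 - <<'E'
from h import *
T=lambda u,v:(190+u/3.6-.36,150+v/3.6-.36); S=lambda u,v:(185+u/3-.33,175+v/3-.33)
k=3/2
T2=lambda u,v:(280+(u-466.7)*k/10-.45,225+v*k/10-.45); S2=lambda u,v:(205+u*k/10-.45,225+v*k/10-.45)
pts=[("stack",.082,T2(637,171),S2(208,87)),("spigot",.042,T(99,433),S(92,58)),("boss1",.022,T(98,388),S(54,71)),("boss2",.022,T(96,476),S(129,63)),
("pin",.037,T(449,130),S(412,233)),("cone",.036,T(669,369),S(192,453)),("bowl",.013,T(156,196),S(300,82)),("blk1",.028,T(428,63),S(474,218)),("blk2",.028,T(455,60),S(483,234)),
("ear1",.039,T2(650,103),S2(325,190)),("ear2",.039,T2(617,268),S2(122,195)),("boxcorner",.0,T(683,197),S(405,310)),("boxcorner z.15",.15,T(683,197),S(405,310))]
for n,z,t,s in pts:
    a=ray("top",t,z)[0,:2];b=ray("side",s,z)[0,:2]; print(n,a.round(4),b.round(4),((a+b)/2).round(4))
E
```

```text
stack [0.4632 0.0438] [0.4642 0.0507] [0.4637 0.0473]
spigot [0.4338 0.2742] [0.4403 0.2667] [0.4371 0.2705]
boss1 [0.4691 0.2756] [0.4064 0.2827] [0.4377 0.2791]
boss2 [0.4048 0.2802] [0.472  0.2771] [0.4384 0.2787]
pin [0.6416 0.0019] [0.6472 0.003 ] [0.6444 0.0024]
cone [ 0.4504 -0.1428] [ 0.4549 -0.1465] [ 0.4526 -0.1447]
bowl [0.6127 0.2258] [0.6145 0.224 ] [0.6136 0.2249]
blk1 [0.6974 0.0125] [0.7004 0.0147] [0.6989 0.0136]
blk2 [ 0.6983 -0.0082] [ 0.7013 -0.0029] [ 0.6998 -0.0056]
ear1 [0.4953 0.0341] [0.4979 0.0369] [0.4966 0.0355]
ear2 [0.4313 0.0525] [0.4315 0.0514] [0.4314 0.052 ]
boxcorner [ 0.585  -0.1748] [ 0.6309 -0.0369] [ 0.608  -0.1058]
boxcorner z.15 [ 0.554  -0.1446] [ 0.5879 -0.1592] [ 0.571  -0.1519]
```

```bash
cat > ov.py <<'E'
from h import *
def circ(c,rad,z,n=72):
    a=np.linspace(0,2*np.pi,n); return np.c_[c[0]+rad*np.cos(a),c[1]+rad*np.sin(a),np.full(n,z)]
def rect(c,yaw,x0,x1,y0,y1,z):
    P=np.array([[x0,y0],[x1,y0],[x1,y1],[x0,y1],[x0,y0]]); cs,sn=np.cos(yaw),np.sin(yaw)
    return np.c_[P@np.array([[cs,sn],[-sn,cs]])+c,np.full(5,z)]
def draw(im,n,center,items,half,k,cols=None):
    u,v=proj(n,center)[0].astype(int); x,y=max(u-half,0),max(v-half,0)
    c=cv2.resize(im[y:y+2*half,x:x+2*half],None,fx=k,fy=k,interpolation=cv2.INTER_CUBIC)[:,:,::-1].copy()
    c=cv2.convertScaleAbs(c,alpha=1.5)
    for i,P in enumerate(items):
        q=(proj(n,P)-[x,y]+.5)*k-.5
        cv2.polylines(c,[np.round(q).astype(np.int32)],False,[(0,0,255),(0,255,0),(255,255,0),(255,0,255)][i%4],1,cv2.LINE_AA)
    return c
E
cat > o1.py <<'E'
from ov import *
s=cv2.imread("pics/side0.png")[:,:,::-1]; t=cv2.imread("pics/top0.png")[:,:,::-1]
st=np.array([.4637,.0442]);gr=np.array([.4545,-.1455]);pl=np.array([.4375,.279]);ga=np.array([.645,.002]);bo=np.array([.6145,.226])
d=lambda a:np.radians(a)
e=32e-3*np.array([np.cos(d(-4)),np.sin(d(-4))])
ef=32e-3*np.array([np.cos(d(-14)),np.sin(d(-14))])
I={"st":(st,.05,[circ(st,.012,.084),circ(st,.016,.072),circ(st,.0235,.056),circ(st,.028,.042),circ(st+ef,.005,.039),circ(st-ef,.005,.039)]),
"gr":(gr,.02,[circ(gr,.055,.01),circ(gr,.015,.016),circ(gr,.007,.016),circ(gr,.001,.036)]),
"pl":(pl,.02,[circ(pl+e,.011,.022),circ(pl-e,.011,.022),rect(pl,d(-4),-.06,.06,-.036,.036,.014),circ(pl,.001,.042)]),
"ga":(ga,.02,[circ(ga,.001,.037),rect(ga,d(3),.041,.063,-.018,.018,.028),rect(ga,d(3),-.033,.065,-.028,.028,.012)]),
"bo":(bo,.01,[circ(bo,.065,.013)])}
rows=[]
for n,im in(("top",t),("side",s)):
    for k,(c,z,it) in I.items(): pass
    rows.append(np.hstack([cv2.resize(draw(im,n,np.r_[c,z],it,32,8),(400,400)) for k,(c,z,it) in list(I.items())[:3]]))
    
g=np.vstack(rows)
cv2.imwrite("pics/ovA.png",g[:, :800][:, :]); 
for nm,ks in(("A",["st","gr"]),("B",["pl","ga"]),):
    cv2.imwrite(f"pics/ov{nm}.png",np.vstack([np.hstack([cv2.resize(draw(im,n,np.r_[I[k][0],I[k][1]],I[k][2],30,10),(300,300)) for k in ks]) for n,im in(("top",t),("side",s))]))
E
python3 o1.py
python3 - <<'E'
from h import *
for n in("side","top"):
  vision.snapshot(n)
  for th,z in(("bearing_greaser",.01),("parts_bowl",.013)):
    d=models.regions_of(th,n)[0]; y,x=np.nonzero(d["pixels"]);P=ray(n,np.c_[x,y],z)[:,:2]*1000
    print(n,th,d["score"],cv2.minAreaRect(P.astype(np.float32)),P.mean(0))
E
```

```text
side bearing_greaser 0.89 ((452.18072509765625, -142.791748046875), (107.14286804199219, 111.13905334472656), 27.003393173217773) [ 451.30311882 -144.59124819]
side parts_bowl 0.76 ((615.0549926757812, 232.11131286621094), (125.9013900756836, 129.84202575683594), 20.527952194213867) [613.40420193 229.23824728]
top bearing_greaser 0.61 ((452.4282531738281, -145.716064453125), (107.63056182861328, 104.30484008789062), 13.902811050415039) [ 451.73079105 -146.66031312]
top parts_bowl 0.96 ((612.0848999023438, 225.8369903564453), (125.96762084960938, 125.69358825683594), 85.7625503540039) [612.1362817  225.39802806]
```

View pics/ovA.png

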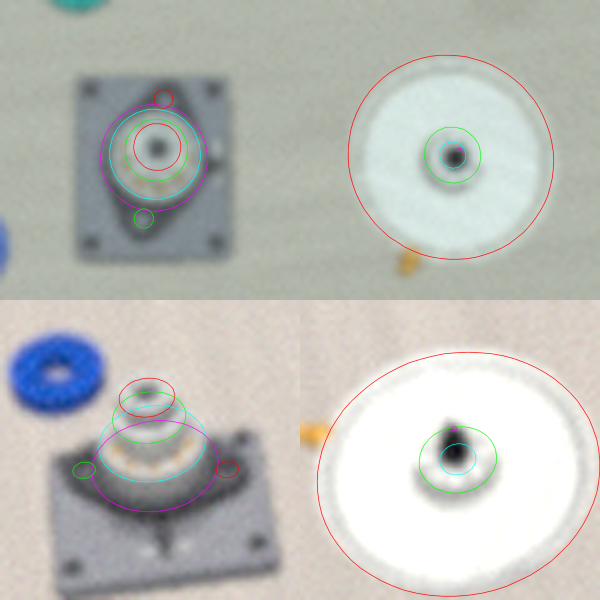

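View pics/ovB.png

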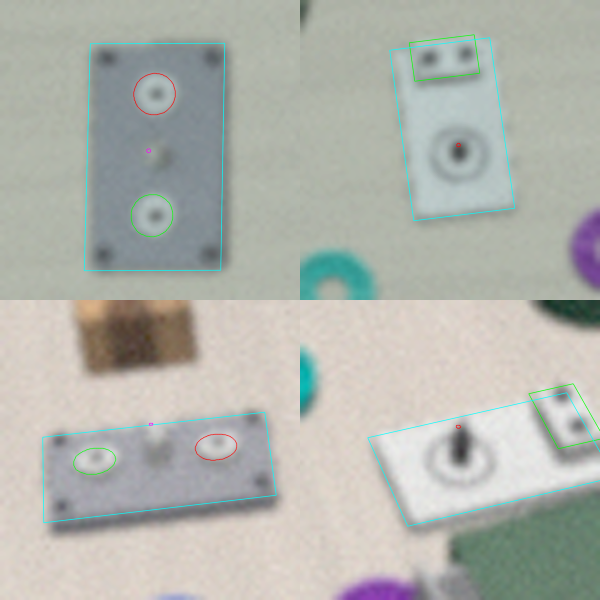

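```bash
cat >> h.py <<'E'
ST=np.array([.463,.0437]);GR=np.array([.4533,-.1453]);PL=np.array([.4372,.2785]);GA=np.array([.645,.002]);BO=np.array([.6135,.226])
def q(deg):
    a=np.radians(deg)/2; return np.array([0,np.cos(a),np.sin(a),0])
def P(xy,tip): return np.array([xy[0],xy[1],tip+.025])
def rep(m=""):
    print(m,"t",round(telemetry.current_t(),1),"p",np.round(telemetry.current_ee_pos(),4),"F",np.round(telemetry.current_wrist_force(),1),"op",round(telemetry.current_opening(),4))
E
python3 - <<'E'
from h import *
for n,xy in(("ST",ST),("GR",GR),("PL",PL),("GA",GA),("BO",BO)):
  for y in(76,90,-90,-104):
    for tip in(.2,.01):
      a=inverse_kinematics(P(xy,tip),q(y)); print(n,y,tip,None if a is None else np.round(a,2))
b=ray("top",[[367.8,150],[379.7,204.7],[378,150]],0); print(b.round(3)); print(telemetry.current_t())
E
```

```text
ST 76 0.2 [-0.06  0.11  1.73 -0.    1.3  -1.38]
ST 76 0.01 [-0.06  0.32  2.01 -0.    0.81 -1.38]
ST 90 0.2 [-0.06  0.11  1.73 -0.    1.3  -1.63]
ST 90 0.01 [-0.06  0.32  2.01 -0.    0.81 -1.63]
ST -90 0.2 [-0.06  0.11  1.73 -0.    1.3   1.52]
ST -90 0.01 [-0.06  0.32  2.01 -0.    0.81  1.52]
ST -104 0.2 [-0.06  0.11  1.73 -0.    1.3   1.76]
ST -104 0.01 [-0.06  0.32  2.01 -0.    0.81  1.76]
GR 76 0.2 [-0.46  0.13  1.71 -0.    1.3  -1.78]
GR 76 0.01 [-0.46  0.33  1.99 -0.    0.82 -1.78]
GR 90 0.2 [-0.46  0.13  1.71 -0.    1.3  -2.03]
GR 90 0.01 [-0.46  0.33  1.99 -0.    0.82 -2.03]
GR -90 0.2 [-0.46  0.13  1.71 -0.    1.3   1.11]
GR -90 0.01 [-0.46  0.33  1.99 -0.    0.82  1.11]
GR -104 0.2 [-0.46  0.13  1.71 -0.    1.3   1.36]
GR -104 0.01 [-0.46  0.33  1.99 -0.    0.82  1.36]
PL 76 0.2 [ 0.43  0.19  1.63 -0.    1.32 -0.89]
PL 76 0.01 [ 0.43  0.38  1.9  -0.    0.86 -0.89]
PL 90 0.2 [ 0.43  0.19  1.63 -0.    1.32 -1.14]
PL 90 0.01 [ 0.43  0.38  1.9  -0.    0.86 -1.14]
PL -90 0.2 [ 0.43  0.19  1.63 -0.    1.32  2.  ]
PL -90 0.01 [ 0.43  0.38  1.9  -0.    0.86  2.  ]
PL -104 0.2 [ 0.43 
[... 246 characters left out ...]
0.53  1.61 -0.    1.   -1.68]
GA -90 0.2 [-0.1   0.38  1.35 -0.    1.4   1.47]
GA -90 0.01 [-0.1   0.53  1.61 -0.    1.    1.47]
GA -104 0.2 [-0.1   0.38  1.35 -0.    1.4   1.71]
GA -104 0.01 [-0.1   0.53  1.61 -0.    1.    1.71]
BO 76 0.2 [ 0.25  0.4   1.33 -0.    1.41 -1.08]
BO 76 0.01 [ 0.25  0.54  1.59 -0.    1.01 -1.08]
BO 90 0.2 [ 0.25  0.4   1.33 -0.    1.41 -1.32]
BO 90 0.01 [ 0.25  0.54  1.59 -0.    1.01 -1.32]
BO -90 0.2 [ 0.25  0.4   1.33 -0.    1.41  1.82]
BO -90 0.01 [ 0.25  0.54  1.59 -0.    1.01  1.82]
BO -104 0.2 [ 0.25  0.4   1.33 -0.    1.41  2.06]
BO -104 0.01 [ 0.25  0.54  1.59 -0.    1.01  2.06]
[[ 0.743 -0.16   0.   ]
 [ 0.584 -0.176  0.   ]
 [ 0.741 -0.189  0.   ]]
1.8
```

```bash
python3 - <<'E'
from h import *
r.move_to([.25,-.35,.30],q(-80))
r.move_to(P(ST,.13),q(-90)); gripper_to(.05,10)
print(r.move_l(P(ST,.0745),vel=.08,guard=6)); rep("down")
f0=telemetry.current_wrist_force()
gripper_to(.0,6); rep("closed"); print(telemetry.current_wrist_force()-f0)
crop(vision.snapshot("side"),190,190,100,100,6,"pics/n1.png"); crop(vision.snapshot("top"),255,205,100,100,5,"pics/n1t.png")
E
```

```text
False
down t 6.1 p [0.4634 0.0437 0.0998] F [ 0.2 -0.6 -0.4] op 0.0502
closed t 6.6 p [0.4632 0.0438 0.0998] F [-1.  -0.6  2.4] op 0.0266
[-1.14710431  0.01847892  2.82361619]
```

View pics/n1.png

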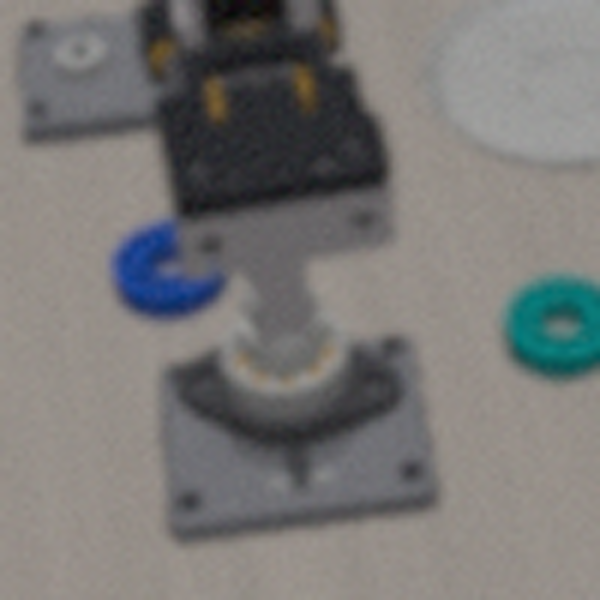

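Opening 26.6 mm against 24 mm across flats means the jaws are about 15° off the nut's flats. I re-grip, rotated.

```bash
python3 - <<'E'
from h import *
for y in(-75,-105):
    gripper_to(.04,8)
    r.move_to(P(ST,.0745),q(y)); gripper_to(0,15); rep(str(y))
    if telemetry.current_opening()<.0248: break
E
```

```text
-75 t 7.8 p [0.463  0.0437 0.0995] F [-0.1 -0.3  0. ] op 0.026
-105 t 9.3 p [0.463  0.0437 0.0995] F [ 0.7 -0.6  0.4] op 0.0244
```

```bash
python3 - <<'E'
from h import *
gripper_to(0,25); rep()
r.move_l(P(ST,.135),vel=.1); rep("lift")
r.move_to(P(BO,.06),q(-105)); rep("bowl")
crop(vision.snapshot("side"),230,130,110,110,5,"pics/n2.png")
c=r.move_l(P(BO,.0065),vel=.07,guard=8); rep(c)
E
```

```text
t 9.5 p [0.463  0.0437 0.0995] F [0.2 0.4 0.5] op 0.024
lift t 10.2 p [0.4625 0.0437 0.1596] F [ 0.1 -0.3 -0.1] op 0.0239
bowl t 11.2 p [0.6128 0.225  0.085 ] F [-0.8  0.  -0. ] op 0.0239
True t 12.0 p [0.6124 0.2257 0.0322] F [ 0.7 -0.   3.2] op 0.0241
```

View pics/n2.png

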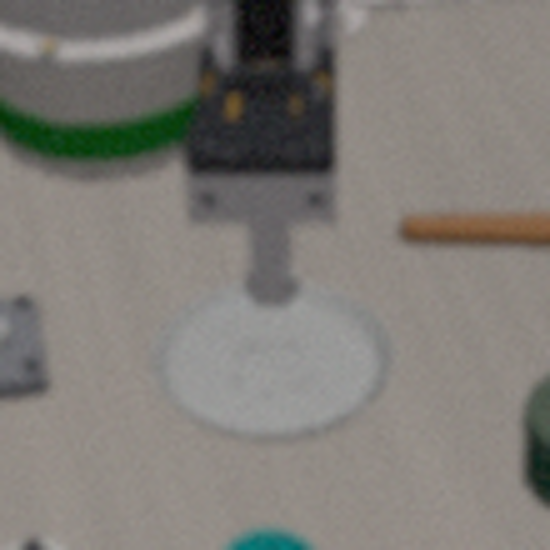

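The nut touched down at the expected height. I release it, retreat, look, and then grasp the sleeve.

```bash
python3 - <<'E'
from h import *
gripper_to(.05,10); r.hold(.3)
p=telemetry.current_ee_pos()
r.move_l([p[0],p[1],.11],vel=.15)
r.move_to(P(ST,.13),q(-90)); rep()
im=vision.snapshot("side"); crop(im,190,150,140,140,5,"pics/n3.png")
print([(np.round(d["at"],3),d["score"]) for d in models.mark_of("nut","side")])
c=r.move_l(P(ST,.0585),vel=.07,guard=6); rep(c)
gripper_to(0,8); rep("closed")
E
```

```text
t 14.5 p [0.4638 0.044  0.1547] F [-1.  -0.   1.3] op 0.0503
[(array([0.611, 0.226, 0.006]), 0.63)]
False t 15.8 p [0.4634 0.0437 0.0839] F [ 0.2  0.4 -0.2] op 0.0499
closed t 16.2 p [0.4632 0.0437 0.0838] F [-0.2  0.4  2.1] op 0.0312
```

View pics/n3.png

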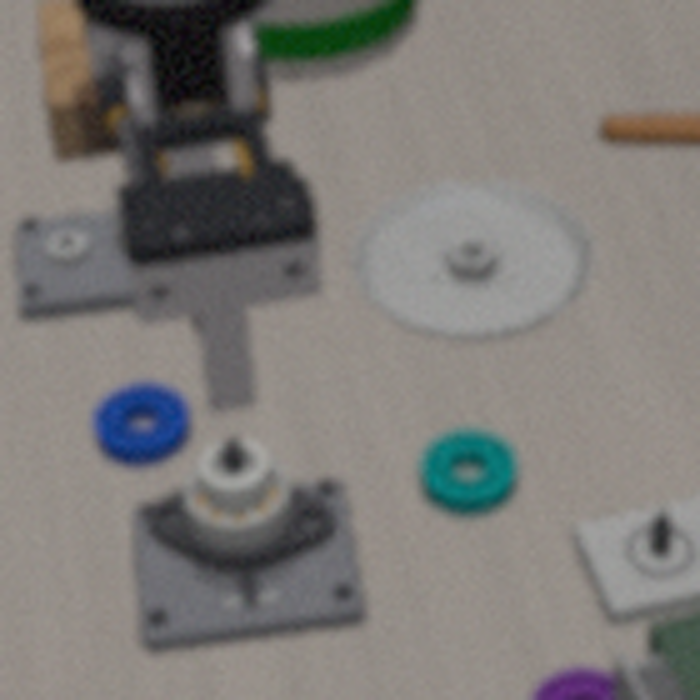

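The nut lies flat in the bowl at crop (470,260). The sleeve is now held, and I lift and check it.

```bash
python3 - <<'E'
from h import *
gripper_to(0,20); rep()
r.move_l(P(ST,.13),vel=.1); rep("lift")
r.move_to(P(GA,.075),q(-88)); rep("over")
im=vision.snapshot("side"); crop(im,260,180,110,110,5,"pics/s3.png")
im=vision.snapshot("top"); crop(im,270,150,90,90,5,"pics/s3t.png")
a,b=cv2.imread("pics/s3.png"),cv2.imread("pics/s3t.png"); cv2.imwrite("pics/s3c.png",np.hstack([cv2.resize(a,(400,400)),cv2.resize(b,(400,400))]))
E
```

```text
t 16.4 p [0.4632 0.0437 0.0838] F [0.1 0.4 2.7] op 0.0307
lift t 17.3 p [0.4624 0.0437 0.1544] F [-0.7 -0.8 -0.6] op 0.0308
over t 18.1 p [0.6434 0.0024 0.0994] F [ 0.7 -0.5 -0.4] op 0.0308
```

View pics/s3c.png

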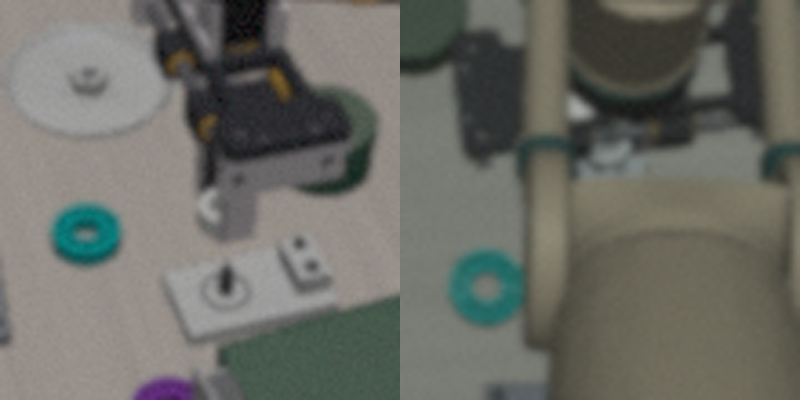

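```bash
python3 - <<'E'
from ov import *
im=vision.snapshot("side")
print([(np.round(d["at"],3),round(d["score"],2)) for d in models.mark_of("sleeve","side")])
p=telemetry.current_ee_pos(); c=p[:2]; tip=p[2]-.025; b=tip-.0025
a=draw(im,"side",np.r_[c,b+.01],[circ(c,.016,b),circ(c,.016,b+.016)],25,12)
e=draw(im,"side",np.r_[c,b+.01],[],25,12)
cv2.imwrite("pics/s4.png",cv2.resize(np.hstack([a,e]),(800,400)))
E
```

```text
[(array([0.642, 0.   , 0.071]), 0.59)]
```

View pics/s4.png

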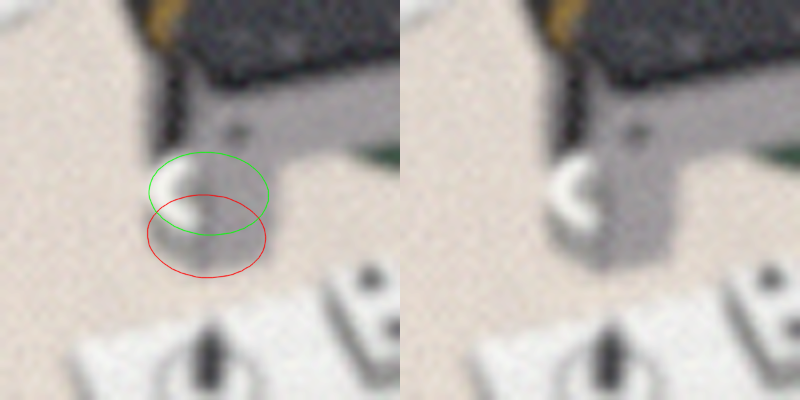

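The overlay matches: the sleeve is level and centred under the TCP. Its white rim is at (175,190) and the pin is below at (210,355).

```bash
python3 - <<'E'
from h import *
c=r.move_l(P(GA,.0125),vel=.06,guard=7); rep(c)
E
```

```text
True t 19.2 p [0.6443 0.002  0.0396] F [-1.1  0.1  3.2] op 0.0312
```

```bash
python3 - <<'E'
from h import *
gripper_to(.05,10); r.hold(.2)
p=telemetry.current_ee_pos()
r.move_l([p[0],p[1],.11],vel=.15)
r.move_to(P(ST,.13),q(-90)); gripper_to(.066,10); rep()
im=vision.snapshot("side"); crop(im,190,190,170,120,4.5,"pics/b1.png")
print([(np.round(d["at"],3),d["score"]) for d in models.mark_of("sleeve","side")])
c=r.move_l(P(ST,.0445),vel=.07,guard=6); rep(c)
gripper_to(0,8); rep("closed")
E
```

```text
t 21.8 p [0.4633 0.0436 0.1548] F [ 0.2 -0.5  0.1] op 0.066
[(array([0.642, 0.002, 0.008]), 0.55)]
False t 23.3 p [0.4634 0.0437 0.0699] F [ 0.1 -0.6 -0.2] op 0.0659
closed t 23.7 p [0.4632 0.0438 0.0697] F [1.  1.1 1.3] op 0.0468
```

View pics/b1.png

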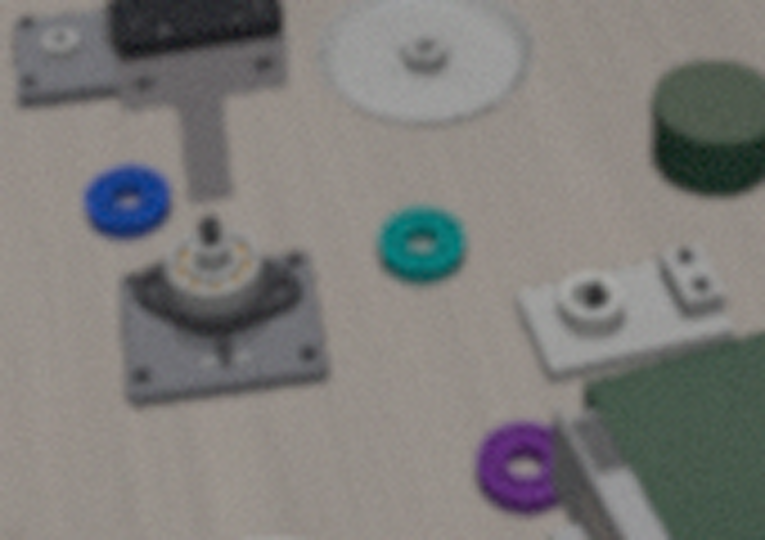

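The sleeve stands on the gauge base with the pin inside it (crop (593,297)). The bearing is closed at 46.8 mm, so I lift it.

```bash
python3 - <<'E'
from ov import *
gripper_to(0,25); rep()
r.move_l(P(ST,.13),vel=.1); rep("lift")
r.move_to(P(GR,.07),q(-90)); r.hold(.2); rep("over")
im=vision.snapshot("side")
print([(np.round(d["at"],3),round(d["score"],2)) for d in models.mark_of("bearing","side")])
p=telemetry.current_ee_pos(); c=p[:2]; b=p[2]-.0275
a=draw(im,"side",np.r_[c,b],[circ(c,.0235,b),circ(c,.0235,b+.014),circ(c,.0095,b+.014)],40,10)
e=draw(im,"side",np.r_[c,b],[],40,10)
cv2.imwrite("pics/b2.png",cv2.resize(np.hstack([a,e]),(800,400)))
E
```

```text
t 23.9 p [0.4632 0.0438 0.0697] F [-0.6  0.5  2.7] op 0.0464
lift t 25.0 p [0.4624 0.0437 0.1544] F [ 0.1 -0.4 -0.6] op 0.0462
over t 26.0 p [ 0.4538 -0.1441  0.0955] F [ 0.5  0.5 -0.6] op 0.0463
[(array([0.573, 0.076, 0.001]), 0.71), (array([ 0.586, -0.076, -0.002]), 0.64), (array([ 0.454, -0.144,  0.067]), 0.41), (array([ 0.432,  0.149, -0.003]), 0.37)]
```

View pics/b2.png

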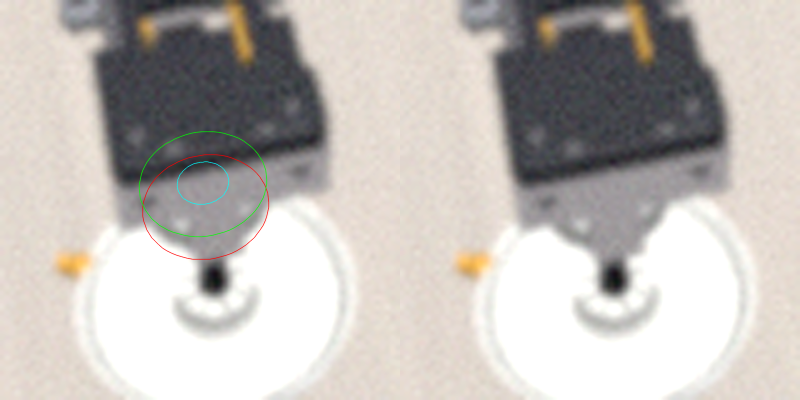

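```bash
python3 - <<'E'
from h import *
c=r.move_l(P(GR,.0165),vel=.05,guard=6); rep(c)
E
```

```text
True t 27.0 p [ 0.4528 -0.1451  0.0437] F [-0.1 -0.1  4.2] op 0.0462
```

```bash
python3 - <<'E'
from h import *
gripper_to(.062,10); r.hold(.2)
p=telemetry.current_ee_pos()
r.move_l([p[0],p[1],.12],vel=.15)
r.move_to(P(ST,.13),q(-104)); gripper_to(.08,10); r.hold(.1); rep()
im=vision.snapshot("side"); crop(im,190,200,150,170,3.5,"pics/f1.png")
print([(np.round(d["at"],3),round(d["score"],2)) for d in models.mark_of("flange","side")])
im=vision.snapshot("top")
print([(np.round(d["at"],3),round(d["score"],2)) for d in models.mark_of("flange","top")])
E
```

```text
t 29.8 p [0.463  0.0435 0.155 ] F [ 0.4  0.2 -0.5] op 0.0802
[(array([0.465, 0.046, 0.027]), 0.9)]
[(array([0.46 , 0.042, 0.029]), 0.49)]
```

View pics/f1.png

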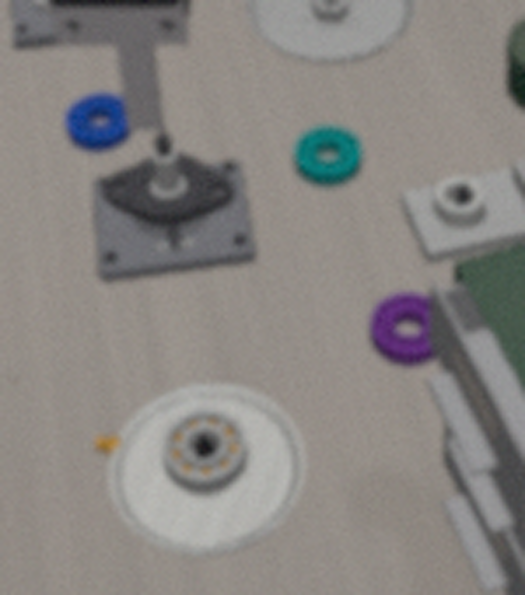

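The bearing sits flat on the plinth with the cone in its bore (crop (205,447)). Now the flange.

```bash
python3 - <<'E'
from ov import *
im=vision.snapshot("side"); d=np.radians
def earl(yaw): 
    e=.032*np.array([np.cos(d(yaw)),np.sin(d(yaw))]); return e
its=[]
for y in(-14,):
    e=earl(y); its+= [circ(ST+e,.011,.039),circ(ST-e,.011,.039),circ(ST,.028,.042),circ(ST,.013,.042)]
a=draw(im,"side",np.r_[ST,.04],its,25,12); b=draw(im,"side",np.r_[ST,.04],[],25,12)
cv2.imwrite("pics/f2.png",cv2.resize(np.hstack([a,b]),(800,400)))
c=r.move_l(P(ST,.027),vel=.08,guard=6); rep(c)
gripper_to(0,8); rep("closed"); gripper_to(0,30); rep()
E
```

```text
False t 31.4 p [0.4634 0.0437 0.0524] F [-0.5  0.4  0.9] op 0.0801
closed t 31.9 p [0.4632 0.0439 0.0522] F [0.  0.7 1.9] op 0.0565
 t 32.1 p [0.4632 0.0439 0.0522] F [-1.   1.7  2.3] op 0.0552
```

View pics/f2.png

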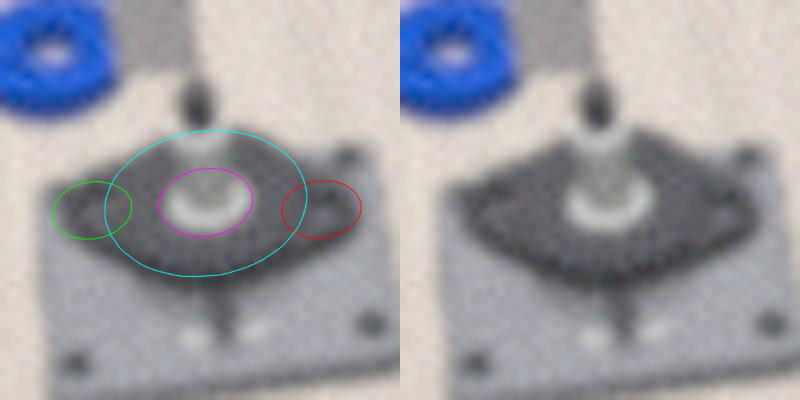

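```bash
python3 - <<'E'
from ov import *
r.move_l(P(ST,.12),vel=.1); rep("lift")
r.move_to(P(PL,.075),q(-94)); r.hold(.2); rep("over")
im=vision.snapshot("side"); d=np.radians
p=telemetry.current_ee_pos(); c=p[:2]; b=p[2]-.025+.0028
e=.032*np.array([np.cos(d(-4)),np.sin(d(-4))])
its=[circ(c+e,.011,b+.009),circ(c-e,.011,b+.009),circ(c,.028,b+.012),circ(PL,.007,.034)]
A=draw(im,"side",np.r_[c,b-.01],its,32,12); B=draw(im,"side",np.r_[c,b-.01],[],32,12)
cv2.imwrite("pics/f3.png",cv2.resize(np.hstack([A,B]),(800,400)))
E
```

```text
lift t 33.2 p [0.4623 0.0437 0.1443] F [ 0.4  0.1 -2. ] op 0.0556
over t 34.4 p [0.4379 0.2773 0.1003] F [ 0.6 -0.3 -2.9] op 0.0563
```

View pics/f3.png

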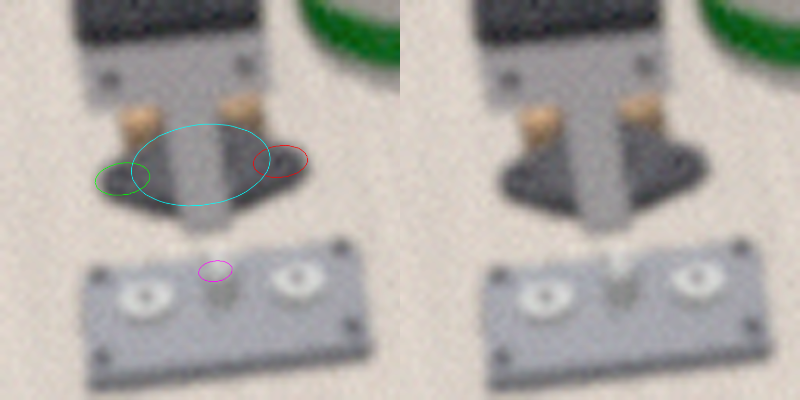

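The flange is level and parallel to the boss line. Its ear tips are at (500,185) and (708,165), and the bosses are at (546,297) and (697,280). Lowering it now.

```bash
python3 - <<'E'
from h import *
c=r.move_l(P(PL+[.0008,0],.0165),vel=.05,guard=6); rep(c)
E
```

```text
True t 35.5 p [0.4376 0.2783 0.0442] F [ 0.9 -0.4  3.6] op 0.0555
```

```bash
python3 - <<'E'
from ov import *
gripper_to(.08,10); r.hold(.3)
p=telemetry.current_ee_pos()
r.move_l([p[0],p[1],.15],vel=.12)
r.move_to([.30,.05,.30],q(-90)); r.hold(.2); rep()
for n in("side","top"):
    im=vision.snapshot(n); crop(im,185,150,190,220,2.7 ,f"pics/z_{n}.png")
    if n=="side": S=im
    for t in("nut","sleeve","bearing","flange","bolting_plate"): print(n,t,[(np.round(d["at"],3),round(d["score"],2)) for d in models.mark_of(t,n)][:4])
d=np.radians
e=.032*np.array([np.cos(d(-4)),np.sin(d(-4))])
its=[circ(PL+e,.005,.031),circ(PL-e,.005,.031),circ(PL,.028,.034),circ(PL,.013,.034)]
A=draw(S,"side",np.r_[PL,.02],its,32,12); B=draw(S,"side",np.r_[PL,.02],[],32,12)
cv2.imwrite("pics/f4.png",cv2.resize(np.hstack([A,B]),(800,400)))
E
```

```text
t 38.8 p [0.3004 0.0504 0.2994] F [ 0.  -0.1  0.1] op 0.08
side nut [(array([0.611, 0.226, 0.007]), 0.63)]
side sleeve [(array([ 0.641, -0.   ,  0.009]), 0.43)]
side bearing [(array([ 0.451, -0.146,  0.013]), 0.84), (array([ 0.59 , -0.079, -0.   ]), 0.79), (array([ 0.431,  0.154, -0.002]), 0.64)]
side flange [(array([0.442, 0.28 , 0.019]), 0.69)]
side bolting_plate [(array([ 0.439,  0.278, -0.002]), 0.7)]
top nut []
top sleeve [(array([0.643, 0.002, 0.01 ]), 0.5)]
top bearing [(array([ 0.589, -0.082,  0.003]), 0.56), (array([ 0.454, -0.144,  0.015]), 0.45), (array([ 0.433,  0.149, -0.003]), 0.45)]
top flange [(array([0.44 , 0.277, 0.02 ]), 0.85)]
top bolting_plate [(array([0.44 , 0.28 , 0.003]), 0.91), (array([ 0.644,  0.001, -0.001]), 0.65)]
```

View pics/f4.png

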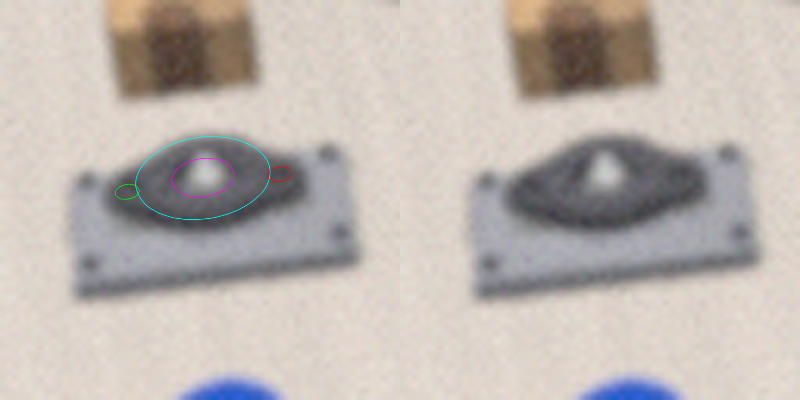

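View pics/z_side.png

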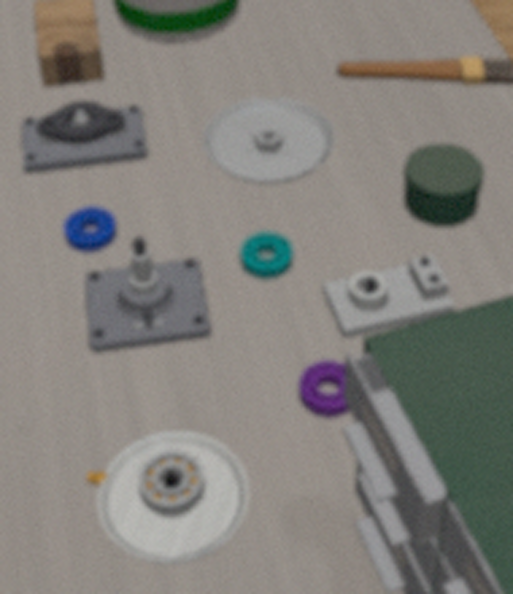

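All four parts are seated, and the tin and wooden block have not moved. I hand the job in.

```bash
python3 - <<'E'
from h import *
rep(); r.sign_off()
E
```

```text
t 39.4 p [0.3  0.05 0.3 ] F [ 0.7  0.  -0.4] op 0.08
the job is handed in; nothing more can be done
```

I stripped the stack in order and set all four parts at their stations. I handed the job in at 39.4 s with the gripper empty and clear of everything. `sign_off` gives no verdict, so what follows are my own checks.

| Part | Place | Underside height at touchdown | Offset in the last side picture (networks, about 4 mm each) |
|---|---|---|---|
| Nut | flat in the bowl | about 5 mm | about 3 mm from the bowl's middle |
| Sleeve | over the gauge pin | about 12 mm | about 4–5 mm from the pin axis |
| Bearing | over the greaser cone | about 16 mm | about 2–3 mm from the cone axis |
| Flange | over the spigot, ears on the bosses | about 22 mm | about 3–5 mm from the plate centre |

- **Heights:** these come from where the guarded descent stopped and match the stated seats.
- **Flange line:** the overlay shows its ears lying along the line of bosses.
- **Left alone:** the grease tin, wooden block and coloured look-alikes appear unmoved in the last side picture; I did not re-measure them.

**Checks that failed or disagreed:**
- The first two nut grips were off its flats (26.6 and 26.0 mm opening). I re-gripped, turned 15° past the first try, and held it at 24.0 mm.
- The gripper read about 1 mm under the sleeve's diameter, but an overlay showed the sleeve level and centred.
- The network found no nut in the final top picture; the side picture shows it plainly.

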